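Unclamp and peel the top vial tray off its stack, and show it to the label reader

ROBOT

A 6-joint arm with a two-finger parallel gripper is mounted at the origin on the work surface. World frame = base frame: x ahead of the robot, y to its left, z up, the work surface at z = 0. Lengths are in m, angles in rad, forces in N, time in s.
With the tool pointing down it reaches from about 0.325 to 0.875 m from the base axis. Payload 4.4 kg.
Tool frame: the origin (TCP) lies midway between the tips of the shut fingers; the grasp point (between the pads) lies 19 mm behind it; x points along the fingers, y is the direction in which the jaws open and shut, and the axes are right-handed (so a half turn about x gives the same grasp; the last joint's range is limited). The gripper opens to 85 mm and grips with 20 to 120 N. Pads are 22 mm wide; open, the fingers measure 114 mm over their backs; the gripper's body (76 mm by 85 mm) begins 54 mm behind the grasp point. The pads swing forward as they close: fully open they stand 13 mm farther back than shut.
Start: joints at [-1.355, 0.207, 1.542, -0, 1.393, -0.15], TCP at [0.206, -0.537, 0.231] pointing down, gripper open.
Joint ranges: [-2.73, 2.73], [-0.86, 2.22], [0.23, 2.46], [-1.11, 4.25], [0.08, 2.63], [-2.82, 2.82]. Speed limits (rad/s): [2.79, 2.79, 3.14, 3.14, 3.14, 3.14].

INTERFACE

Orientations are given as [roll, pitch, yaw] about the fixed x, y, z axes, in that order (R = Rz(yaw) Ry(pitch) Rx(roll)).
In Python, from workcell import get_state, read_camera, calibration, close_job gives the robot as it stands.
- The arm moves only by the tool apply_moves, never from a script. Its argument "plan" is a list that holds one entry, the list of rows, each a list of 5 numbers: the finger opening in m, from 0 to 0.0854, then the shift along the tool's x, y, z in m, then the turn about the tool's x in degrees. A call has 1 to 20 rows; each row is the pose to reach, as a shift and turn from the pose commanded when the call began, along the tool's axes at that moment; what a row does not reach only later rows make up. A row lasts 1/10 s, in which the tool goes at most 50 mm and 8.59 degrees, less where a joint would pass 70% of its speed; a pose out of reach is approached as far as the arm can. A call with a gripper value outside its range is refused whole. The fingers move at their own pace and stop on an object; the grip force is fixed at half the most. Time passes only in rows, so rows that repeat a pose let the fingers close. It gives the time, the measured TCP pose, the force and the opening at its end, in the units of the state.
- get_state(): the state, without advancing time (a new reading comes with each control period).
- read_camera(name): name is "side" or "top"; returns the picture (420x560x3 uint8, red, green, blue); there is no depth.
- calibration(name): a dict with "mtx" (3x3 intrinsics, pixels), "extrinsics" (4x4, takes a point from world to camera coordinates). Camera axes: x right, y up, looking along -z (the intrinsics and any distortion apply to the point x, -y, -z); pixel columns grow to the right and rows downward; lengths in m; the calibration is good to about 2 mm. A picture is of the moment at which its call begins. calibration takes no time and is no camera call.
- close_job(): hands the job in, once; it reports no verdict.
The state is a dict: "clock": time; "joints": joint angles; "dq": joint speeds; "joint_efforts": joint torques, N m; "tcp_pos": TCP position; "ee_rot": TCP orientation; "force": force on the tool from outside, world axes, zero at the start; "wrist_torque": the same for the moment, N m; "width": opening from 0.0 (shut) to 1.0 (fully open).
Only numpy, scipy, OpenCV 4.12 (cv2) and the standard library are available. Lean on these libraries where they do the work, as an engineer would, in place of code of your own. Each camera call takes 0.05 s, during which the arm holds its last target.

TASK

Turn the hold-down cap on the tray stand about a quarter turn clockwise so that its tongue swings clear of the stack, then peel the top tray off the tray it clings to by lifting its lugged corner first while the opposite corner still sits down. Carry that tray over and finish while still holding it by the lug, still and roughly level, centred about 10 cm above the label reader's window. Leave the rest of the stack seated in the stand, the cap turned away, and the other things on the bench where they are.

Things in the scene. Friction and masses are not known exactly. Their poses are not given: they have to be found in the camera images.
- stand: Aluminium tray stand fixed on the bench, left or right of the middle: base plate 236 x 150 x 12 mm with a low fence. Origin on the bench under the centre of the stack; x along the trays' long side, pointing away from the cap; z up.
- cap (a joint): Angle of the hold-down cap, 0 to 1.75 rad, growing clockwise seen from above; starts 0 to 0.2. At 0 the steel tongue under the cap (12 wide, reaching 37 mm from the axis) points along the stand's +x over the top tray's edge, 2.5 mm above it; from 1.05 rad it is clear; at 1.57 it points along the stand's -y. It turns stiffly (0.05 N m), stays where it is left and does not rise.
- cap_grip (a point): Point on the cap's upright axis, in the middle of its wing grip, 99 mm above the bench and at x -112, y -42 mm in the stand's frame. The wing is an upright bar 40 long x 12 thick x 26 mm high (86 to 112 mm above the bench) lying along the tongue, on a round disc of 36 mm diameter.
- tray_top: Top tray of the stack, white formed plastic, 0.12 kg, 170 x 116 mm over the 4 mm thick flange, pan 146 x 92 mm and 22 mm deep below the flange, a lug on one corner. Origin at the centre of the pan's underside; x along the long side (as the stand's x at the start), z up; flange top 26 mm above the origin. Seated, the origin is 40 mm and the flange's top 66 mm above the bench.
- lug (a point): Middle of the upright lug on the tray's corner on the -x, +y side, at (-72, 45, 41) mm in the tray's frame. The lug is a fin 30 long x 10 thick x 30 mm high (26 to 56 mm above the tray's origin, 66 to 96 mm above the bench when seated). Its length lies along the tray's diagonal direction (-1, +1), so it is pinched across direction (1, 1) of the tray's frame.
- lug_corner (a point): Underside of the flange at the lug's corner, at (-85, 58, 22) mm in the top tray's frame.
- far_corner (a point): Underside of the flange at the opposite corner, at (85, -58, 22) mm in the top tray's frame.
- tray_low: The rest of the stack: two nested loaded white trays, 1.1 kg, loose in the stand's fence; 180 x 126 mm over the flange, whose top is 62 mm above the bench, with a 2.5 mm high locating lip round the top tray's flange (1 mm play). Ears with sprung nubs on its long sides cling to the top tray (see ear). Origin at the centre of its underside, 12 mm above the bench; axes as the stand's.
- reader: Label reader fixed on the bench, on the other side from the stand: grey flat box 120 x 120 x 30 mm. Origin under its centre, z up.
- window (a point): Centre of the 84 mm square glass window on the reader's top, 30 mm above the bench.
- vial: Bystander: small amber vial, 24 mm diameter, 42 mm high, between stand and reader. Origin at the underside.
- weight: Bystander: brass balance weight, 28 mm diameter, 38 mm high, between stand and reader. Origin at the underside.
- beaker: Bystander: glass beaker, 72 mm diameter, 85 mm high, at the back. Origin at the underside.
- reagent: Bystander: amber reagent jar, 70 mm diameter, 140 mm high, at the back. Origin at the underside.
- dish: Bystander: white dish, 90 mm diameter, 22 mm high, on the right. Origin at the underside.
- filters: Bystander: carton 100 x 70 x 45 mm on the left. Origin at the underside.
- spatula: Bystander: thin steel lab spatula, 190 mm long, lying at the back. Origin underneath its middle.
- ear (a point): Top of one of four ears on the lower tray, 82 mm above the bench, 73 mm off the middle line: at x -10 (this one) and 55 on the +y side, -50 and 55 mm on the -y side. Each has a sprung nub reaching 2 mm over the top tray's flange that lets go at about 2 N upward, once the flange has risen 6 mm there. Lifting the lug 25 mm about the far corner frees all but the nub nearest that corner.
Things that resemble listed ones, but are neither listed nor needed, are in the scene too. What is shaped like the tray_top but blue is not meant. What is shaped like the reader but turquoise is not meant.

How it is judged:
By the outcome, as a careful person would: the job done as asked, in the order asked, and still so for the second after the job is handed in, while the arm keeps its last pose, push and grip.
It also fails if it takes over 51 s, if anything falls off the work surface, if the arm or the gripper's body presses on something with over 40 N, if the wrist force passes 120 N, or if a joint passes its speed limit or range.

## Working session

There is one attempt and no reset: what is moved stays moved. The work goes in short steps, Python scripts to look and compute and a tool call to move; the robot and the scene stay as the last step left them, time stands still between calls to the robot, and variables do not carry over. Pictures are saved under pics/ and viewed, and the job is handed in when it is done.

Besides the shell and the picture viewer there is one more tool, called as name(argument=value, ...), one argument or row to a line, values as JSON. apply_moves: Moves the arm, as the interface text tells. Its arguments: {"type":"object","properties":{"plan":{"type":"array","items":{"type":"array","items":{"type":"array","items":{"type":"number"}}}}},"required":["plan"]}

```bash
mkdir -p pics; ls; python3 - <<'E'
from workcell import *
import cv2
print(get_state())
for n in("side","top"):
    c=calibration(n);print(n,c)
    cv2.imwrite(f"pics/{n}0.png",read_camera(n)[:,:,::-1])
E
```

```text
pics
{'clock': 0.0, 'joints': array([-1.35548466e+00,  2.07412455e-01,  1.54296209e+00,  1.90277470e-05,
        1.39348098e+00, -1.50454365e-01]), 'dq': array([ 0.00134353,  0.00164168,  0.00032061, -0.00023518, -0.00093582,
       -0.00097905]), 'joint_efforts': array([ 4.60067604e-04, -3.83033252e+01, -2.91599143e+01, -3.17771810e-04,
        1.06976205e-02, -1.26165097e-05]), 'tcp_pos': array([ 0.20551431, -0.53621349,  0.23012617]), 'ee_rot': array([-1.72952398,  1.56853338,  1.77783133]), 'force': array([ 0.63634934, -0.30308977,  0.34727309]), 'wrist_torque': array([ 0.03639752, -0.05071662,  0.0128859 ]), 'width': 1.003198146663951}
side {'mtx': array([[397.92883578,   0.        , 280.71940146],
       [  0.        , 397.92883578, 208.67583062],
       [  0.        ,   0.        ,   1.        ]]), 'extrinsics': array([[-9.56687928e-01, -2.91114972e-01,  5.31443413e-04,
         5.21020951e-01],
       [ 1.72856983e-01, -5.66587221e-01,  8.05667043e-01,
        -1.51005504e-01],
       [-2.34240629e-01,  7.70863798e-01,  5.92368410e-01,
        -1.07563473e+00],
       [ 0.00000000e+00,  0.00000000e+00,  0.00000000e+00,
         1.00000000e+00]])}
top {'mtx': array([[533.79761833,   0.        , 288.76071907],
       [  0.        , 533.79761833, 218.9637293 ],
       [  0.        ,   0.        ,   1.        ]]), 'extrinsics': array([[-3.04217758e-04, -9.99999954e-01,  2.61519731e-06,
        -1.06795265e-02],
       [ 9.95948472e-01, -3.02750053e-04,  8.99252427e-02,
        -5.48288524e-01],
       [-8.99252377e-02,  2.99614574e-05,  9.95948518e-01,
        -1.47708602e+00],
       [ 0.00000000e+00,  0.00000000e+00,  0.00000000e+00,
         1.00000000e+00]])}
```

View pics/top0.png

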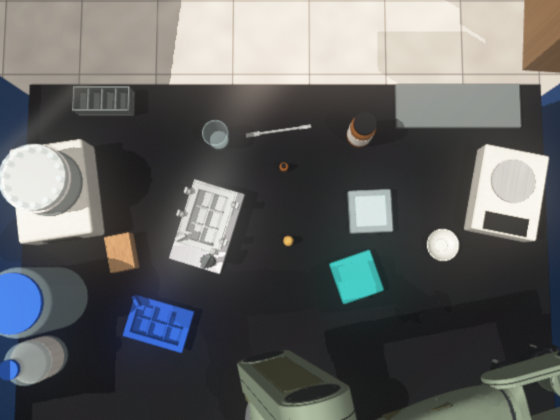

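View pics/side0.png

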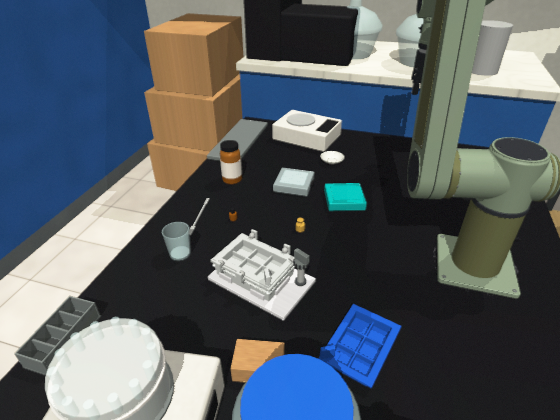

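Top view: the white tray stack on the stand is at about (207,225), and the blue lookalike tray is at (160,323). The grey reader with its window is at (370,211), and the turquoise lookalike is at (357,276). The white stack and the grey reader match the description, so I'll confirm both in enlarged crops.

```bash
python3 - <<'E'
import cv2,numpy as np
t=cv2.imread("pics/top0.png");s=cv2.imread("pics/side0.png")
a=cv2.resize(t[170:280,155:265],(600,600),interpolation=cv2.INTER_CUBIC);cv2.imwrite("pics/ct.png",a)
b=cv2.resize(s[220:325,195:335],(800,600),interpolation=cv2.INTER_CUBIC);cv2.imwrite("pics/cs.png",b)
c=cv2.resize(t[180:310,320:410],(415,600),interpolation=cv2.INTER_CUBIC);cv2.imwrite("pics/cr.png",c)
E
```

```text
(no output)
```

View pics/ct.png

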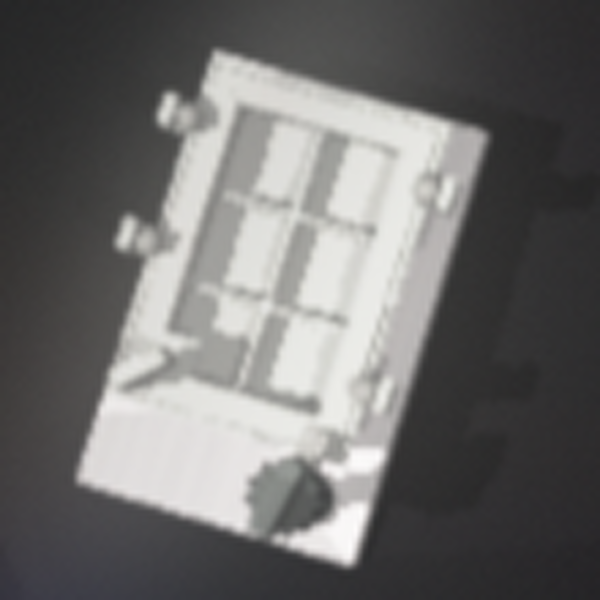

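View pics/cs.png

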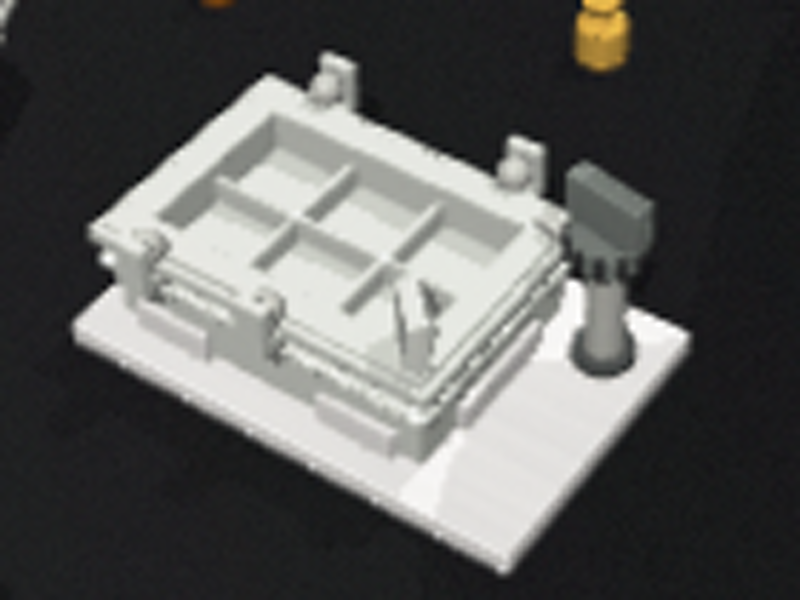

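View pics/cr.png

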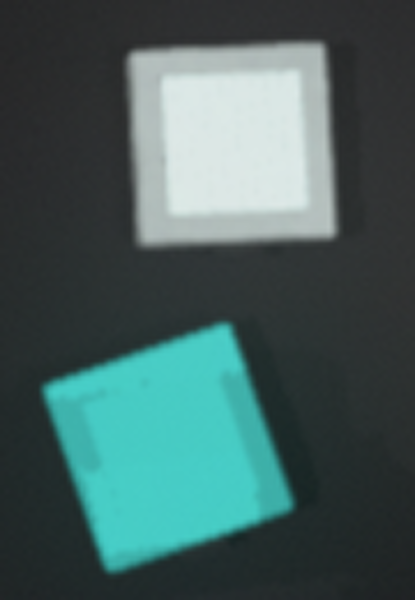

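The crops confirm it. The stack is white with its lug bottom-left at crop (150,365) and the cap at (290,495), and the reader is the grey box with a glass window. Next I'll fit the poses.

```bash
cat > h.py <<'E'
import numpy as np,cv2
from workcell import *
def proj(n,P):
    c=calibration(n);P=np.atleast_2d(P);E=c['extrinsics'];q=P@E[:3,:3].T+E[:3,3]
    q=q*[1,-1,-1];u=q@c['mtx'].T;return u[:,:2]/u[:,2:]
def ray(n,uv,z):
    c=calibration(n);E=c['extrinsics'];R=E[:3,:3];o=-R.T@E[:3,3]
    d=np.linalg.inv(c['mtx'])@[uv[0],uv[1],1];d=R.T@(d*[1,-1,-1]);return o+d*(z-o[2])/d[2]
def w(p,L):
    c,s=np.cos(p[2]),np.sin(p[2]);L=np.atleast_2d(L).astype(float)
    return np.c_[p[0]+c*L[:,0]-s*L[:,1],p[1]+s*L[:,0]+c*L[:,1],L[:,2]]
E
cat > fit.py <<'E'
from h import *
from scipy.optimize import least_squares
T=lambda x,y:((x+.5)/5.4545-.5+155,(y+.5)/5.4545-.5+170)
S=lambda x,y:((x+.5)/5.7143-.5+195,(y+.5)/5.7143-.5+220)
f=[('top',T(217,50),(90,63,62)),('top',T(80,485),('m',75,12)),('top',T(355,567),('m',-75,12)),('top',T(487,130),('p',-75,12)),
('top',T(290,490),(-112,-42,86)),
('side',S(505,575),('m',75,12)),('side',S(690,335),('m',-75,12)),('side',S(75,328),('p',75,12)),
('side',S(268,75),(90,-63,62)),('side',S(425,390),(-85,58,66)),('side',S(92,230),(90,63,62)),
('side',S(612,205),(-112,-42,105)),('top',T(150,365),(-72,45,85)),]
def res(p):
    o=[]
    for n,uv,l in f:
        l=list(l)
        if l[0]=='m': l[0]=p[3]*1000-118
        if l[0]=='p': l[0]=p[3]*1000+118
        o.append(proj(n,w(p,np.array(l)/1000))[0]-uv)
    return np.array(o)
x0=ray('top',(207,225),.04)
r=least_squares(lambda p:res(p).ravel(),[x0[0],x0[1],-.25,-.03],loss='soft_l1')
print(r.x,np.degrees(r.x[2]));print(np.round(res(r.x),1))
p=r.x
for k,L in dict(cap=(-.112,-.042,.099),lug=(-.072,.045,.081)).items(): print(k,w(p,L))
TR=lambda x,y:((x+.5)/4.611-.5+320,(y+.5)/4.615-.5+180)
q=[TR(160,73),TR(300,70),TR(307,212),TR(168,215)]; print('window',[ray('top',a,.03).round(4) for a in q],np.mean([ray('top',a,.03) for a in q],0))
q=[TR(128,50),TR(325,42),TR(337,236),TR(138,245)]; print('box',np.mean([ray('top',a,.03) for a in q],0))
for n,a,z in [('vial',(284,167),.04),('weight',(288,240),.038),('filt',(121,252),.045),('bluetray',(160,323),.03)]: print(n,ray('top',a,z))
st=get_state();print(proj('top',st['tcp_pos']))
E
python3 fit.py
```

```text
[ 0.54997277  0.21539844 -0.2927056  -0.0214015 ] -16.770795458341336
[[ 0.   0.8]
 [-0.5 -0.2]
 [-0.1  0.2]
 [ 0.5  0.6]
 [-0.5  1.2]
 [ 0.6 -2.8]
 [ 0.4 -0.3]
 [-0.7 -0.9]
 [-0.3  0.7]
 [-0.9 -0.9]
 [-0.7  0.4]
 [-0.7 -1.1]
 [-1.1  0.6]]
cap [[0.43061766 0.20750174 0.099     ]]
lug [[0.49401964 0.27925959 0.081     ]]
window [array([ 0.6143, -0.1954,  0.03  ]), array([ 0.6161, -0.2808,  0.03  ]), array([ 0.5292, -0.2837,  0.03  ]), array([ 0.5274, -0.1992,  0.03  ])] [ 0.57174858 -0.239777    0.03      ]
box [ 0.57138966 -0.23870753  0.03      ]
vial [0.69348483 0.002484   0.04      ]
weight [ 0.48839809 -0.00871434  0.038     ]
filt [0.45504889 0.45216837 0.045     ]
bluetray [0.26013333 0.34397175 0.03      ]
[[510.29048504 355.01371711]]
```

```bash
cat >> h.py <<'E'
from scipy.spatial.transform import Rotation as Rn
P=[0.5500,0.2154,-0.2927]
def tool():
    s=get_state();return s,Rn.from_euler('xyz',s['ee_rot']).as_matrix()
E
python3 - <<'E'
from h import *
s,R=tool();print(R.round(4))
for n,(x0,y0,x1,y1) in dict(top=(185,240,235,280),side=(280,240,320,290)).items():
    im=cv2.imread(f"pics/{n}0.png");k=8 if n=='top' else 9
    c=cv2.resize(im[y0:y1,x0:x1],None,fx=k,fy=k,interpolation=cv2.INTER_CUBIC)
    out=[c]
    for a in(0.,.1,.2):
        d=c.copy()
        for z in(.086,.112):
            L=[(x,y) for x,y in((-20,-6),(20,-6),(20,6),(-20,6))]
            ca,sa=np.cos(-a),np.sin(-a)
            Q=np.array([(-.112+(ca*x-sa*y)/1e3,-.042+(sa*x+ca*y)/1e3,z) for x,y in L])
            uv=(proj(n,w(P,Q))-[x0,y0]+.5)*k-.5
            cv2.polylines(d,[np.int32(uv.round())],True,(0,0,255) if z>.1 else (0,255,0),1)
        out.append(d)
    o=np.vstack([np.hstack(out[:2]),np.hstack(out[2:])]) 
    s_=min(1,600/o.shape[0],800/o.shape[1]);o=cv2.resize(o,None,fx=s_,fy=s_)
    cv2.imwrite(f"pics/w_{n}.png",o)
E
```

```text
[[-4.000e-04  3.577e-01 -9.338e-01]
 [ 2.100e-03 -9.338e-01 -3.577e-01]
 [-1.000e+00 -2.100e-03 -3.000e-04]]
```

View pics/w_top.png

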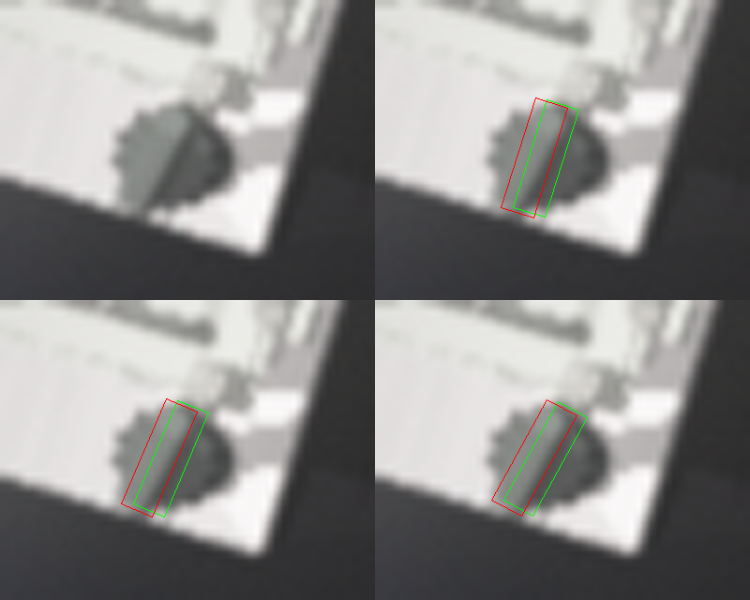

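View pics/w_side.png

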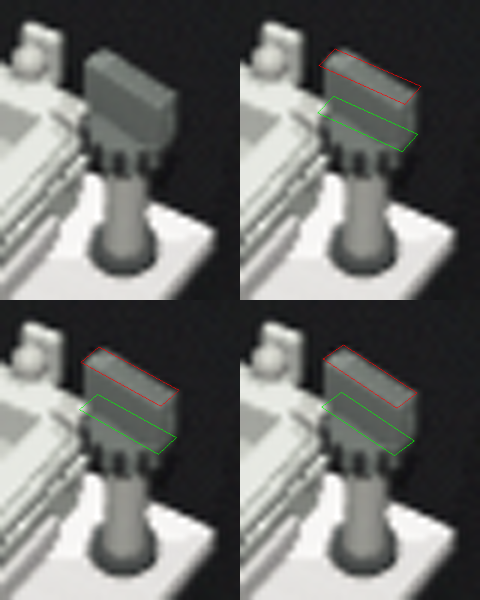

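```bash
cat >> h.py <<'E'
def sh(cur,psi,tgt):
    p=np.radians(psi);x=np.array([0,0,-1.]);y=np.array([np.cos(p),np.sin(p),0]);z=np.cross(x,y)
    d=np.array(tgt)-cur;return np.round([d@x,d@y,d@z],4)
E
python3 - <<'E'
from h import *
c=[.206,-.537,.231]
print(sh(c,-69.05,[.47,-.2,.231]),sh(c,-69.05,[.4306,.2075,.19]))
E
```

```text
[ 0.     -0.2203 -0.367 ] [ 0.041 -0.615 -0.476]
```

apply_moves(
  plan=[
    [[0.045,0,-0.22,-0.367,-60],[0.045,0,-0.22,-0.367,-60],[0.045,0,-0.22,-0.367,-60],[0.045,0,-0.22,-0.367,-60],[0.045,0,-0.22,-0.367,-60],[0.045,0,-0.22,-0.367,-60],[0.045,0,-0.22,-0.367,-60],[0.045,0,-0.22,-0.367,-70],[0.045,0.0,-0.22,-0.367,-78],[0.045,0.041,-0.615,-0.476,-132],[0.045,0.041,-0.615,-0.476,-132],[0.045,0.041,-0.615,-0.476,-132],[0.045,0.041,-0.615,-0.476,-132],[0.045,0.041,-0.615,-0.476,-132],[0.045,0.041,-0.615,-0.476,-132],[0.045,0.041,-0.615,-0.476,-132],[0.045,0.041,-0.615,-0.476,-132],[0.045,0.041,-0.615,-0.476,-132],[0.045,0.041,-0.615,-0.476,-132],[0.045,0.041,-0.615,-0.476,-132]],
  ],
)

```text
clock: 2.1
tcp_pos: [0.4301, 0.2068, 0.19]
ee_rot: [-1.572, 1.57, -2.044]
force: [-0.4, -0.1, 0.4]
width: 0.528
```

```bash
python3 - <<'E'
from h import *
s,R=tool();print(R.round(3),s['joints'].round(3),np.degrees(np.arctan2(R[1,1],R[0,1])))
t=read_camera('top');cv2.imwrite('pics/t1.png',cv2.resize(t[170:290,140:300,::-1],(800,600),interpolation=cv2.INTER_CUBIC))
t=read_camera('side');cv2.imwrite('pics/s1.png',cv2.resize(t[190:320,200:360,::-1],(738,600),interpolation=cv2.INTER_CUBIC))
E
```

```text
[[-0.001  0.455  0.891]
 [-0.001  0.891 -0.455]
 [-1.    -0.001 -0.   ]] [ 2.670e-01  3.700e-02  1.820e+00 -1.000e-03  1.285e+00 -8.320e-01] 62.964330924338526
```

View pics/s1.png

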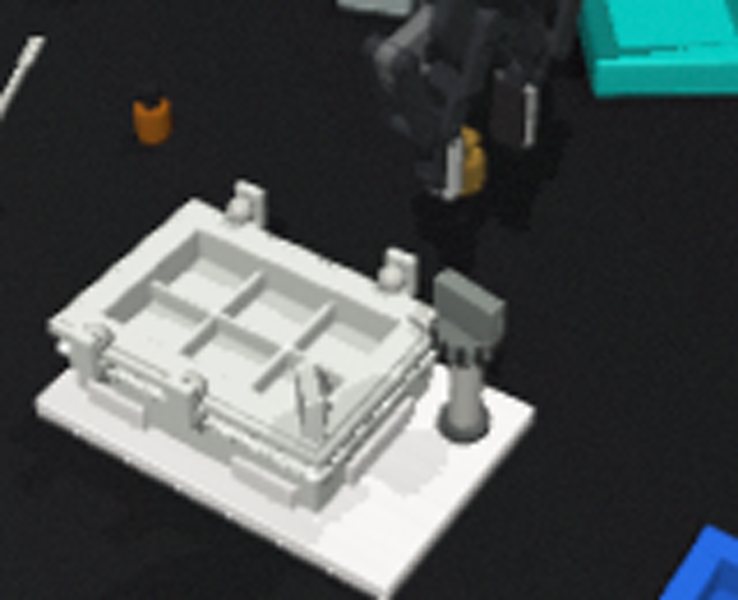

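```bash
python3 - <<'E'
from h import *
q=proj('side',[[.430,.2068,.19],[.430,.2068,.20]]);print((q-[200,190])*4.61)
E
```

```text
[[472.60946393 168.79356082]
 [473.28287325 152.88907904]]
```

View pics/t1.png

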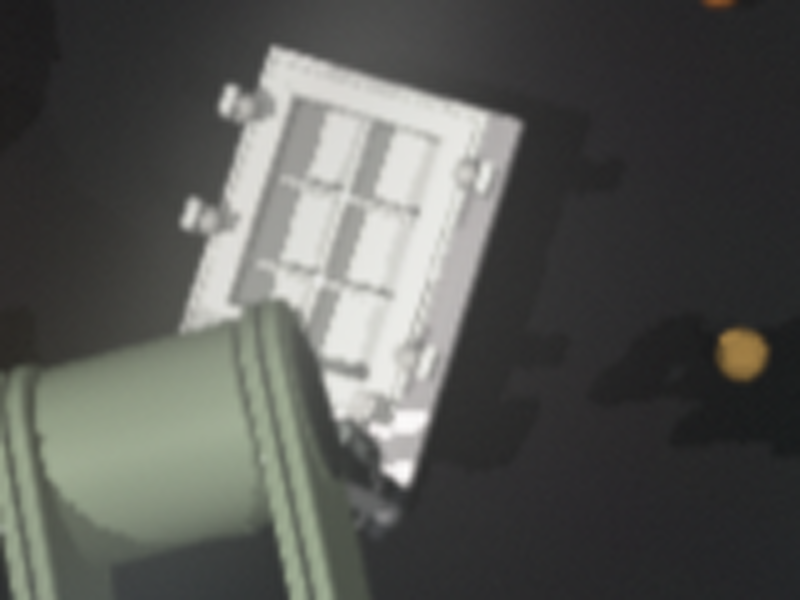

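The side view shows the open fingers above the cap at the projected TCP, near crop (473,165), and nothing has been disturbed. Descending and closing on the wing.

apply_moves(
  plan=[
    [[0.045,0.03,0,0,0],[0.045,0.06,0,0,0],[0.045,0.085,0,0,0],[0.045,0.102,0,0,0],[0.045,0.102,0,0,0],[0.045,0.102,0,0,0],[0.0,0.102,0,0,0],[0.0,0.102,0,0,0],[0.0,0.102,0,0,0],[0.0,0.102,0,0,0],[0.0,0.102,0,0,0],[0.0,0.102,0,0,0],[0.0,0.102,0,0,0]],
  ],
)

```text
clock: 3.5
tcp_pos: [0.4315, 0.208, 0.0898]
ee_rot: [0.629, 1.568, 0.157]
force: [0.2, -0.5, 6.6]
width: 0.125
```

apply_moves(
  plan=[
    [[0.0,-0.002,0.001,0,0],[0.0,-0.002,0.001,0,5],[0.0,-0.002,0.001,0,10],[0.0,-0.002,0.001,0,15],[0.0,-0.002,0.001,0,20],[0.0,-0.002,0.001,0,25],[0.0,-0.002,0.001,0,30],[0.0,-0.002,0.001,0,35],[0.0,-0.002,0.001,0,40],[0.0,-0.002,0.001,0,45],[0.0,-0.002,0.001,0,50],[0.0,-0.002,0.001,0,55],[0.0,-0.002,0.001,0,60],[0.0,-0.002,0.001,0,65],[0.0,-0.002,0.001,0,70],[0.0,-0.002,0.001,0,75],[0.0,-0.002,0.001,0,80],[0.0,-0.002,0.001,0,80],[0.0,-0.002,0.001,0,80]],
  ],
)

```text
clock: 5.4
tcp_pos: [0.4306, 0.2077, 0.0899]
ee_rot: [0.172, 1.569, -1.694]
force: [1.8, -4.5, -3.2]
width: 0.122
```

apply_moves(
  plan=[
    [[0.045,-0.002,0.001,0,0],[0.045,-0.002,0,0,0],[0.045,-0.002,0,0,0],[0.045,-0.002,0,0,0],[0.045,-0.04,0,0,0],[0.045,-0.08,0,0,0],[0.045,-0.12,0,0,0],[0.045,-0.12,0,0,-45],[0.045,-0.12,0,0,-45],[0.045,-0.12,0,0,-45],[0.045,-0.12,0,0,-45],[0.045,-0.12,0,0,-45],[0.045,-0.12,0,0,-45],[0.045,-0.12,0,0,-45]],
  ],
)

```text
clock: 6.8
tcp_pos: [0.4305, 0.2087, 0.2103]
ee_rot: [3.031, 1.57, 1.948]
force: [0.1, -0.1, -0.1]
width: 0.527
```

```bash
python3 - <<'E'
from h import *
s,R=tool();psi=np.degrees(np.arctan2(R[1,1],R[0,1]));print(R.round(3),s['tcp_pos'],s['joints'].round(3),psi,s['clock'])
lug=w(P,(-.072,.045,.15))[0];print(sh(s['tcp_pos'],psi,lug))
t=read_camera('side');cv2.imwrite('pics/s2.png',cv2.resize(t[190:320,200:360,::-1],(738,600),interpolation=cv2.INTER_CUBIC))
E
```

```text
[[-0.     0.883  0.469]
 [ 0.     0.469 -0.883]
 [-1.     0.    -0.   ]] [0.4304758  0.20868574 0.21033522] [ 0.27   0.018  1.795  0.     1.328 -0.218] 27.967069358231555 6.8
[ 0.0603  0.0892 -0.0325]
```

View pics/s2.png

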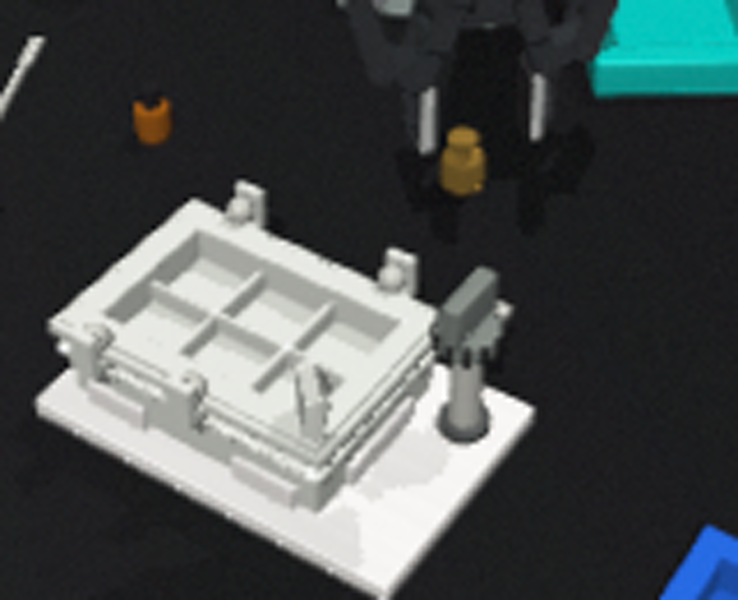

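The cap has turned: the wing at crop (470,305) and the tongue end at (505,310) now point away from the stack. Before the pinch I'll check the lug position with a model overlay.

```bash
python3 - <<'E'
from h import *
out=[]
for n,(x0,y0,x1,y1) in dict(top=(165,220,205,250),side=(255,260,285,295)).items():
    im=cv2.imread(f"pics/{n}0.png");k=12
    c=cv2.resize(im[y0:y1,x0:x1],None,fx=k,fy=k,interpolation=cv2.INTER_CUBIC);d=c.copy()
    for z in(.066,.096):
        L=np.array([(-15,-5),(15,-5),(15,5),(-15,5)])/1e3
        u=np.array([-1,1])/2**.5;v=np.array([1,1])/2**.5
        Q=np.array([[*(np.array([-.072,.045])+a*u+b*v),z] for a,b in L])
        uv=(proj(n,w(P,Q))-[x0,y0]+.5)*k-.5
        cv2.polylines(d,[np.int32(uv.round())],True,(0,0,255) if z>.07 else (0,200,0),1)
    e=np.hstack([c,d]); cv2.imwrite(f"pics/l_{n}.png",cv2.resize(e,None,fx=.8,fy=.8))
E
```

```text
(no output)
```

View pics/l_top.png

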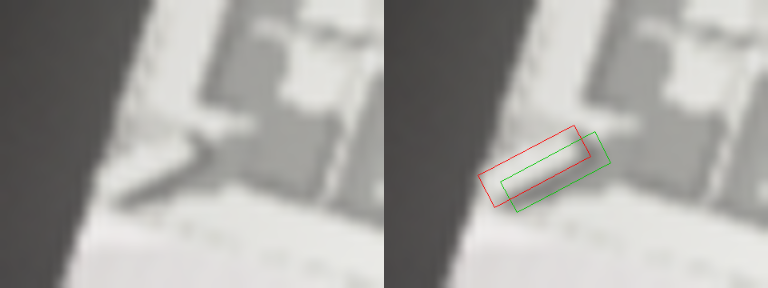

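View pics/l_side.png

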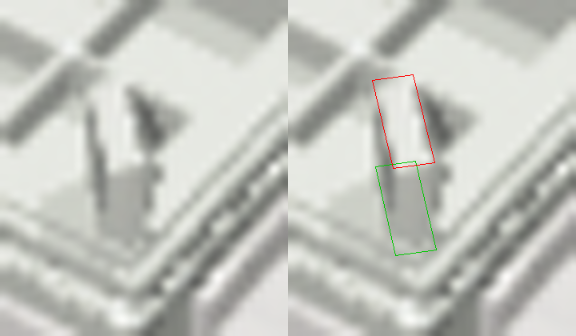

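apply_moves(
  plan=[
    [[0.045,0.03,0.045,-0.016,0],[0.045,0.06,0.089,-0.0325,0],[0.045,0.06,0.089,-0.0325,0],[0.045,0.08,0.089,-0.0325,0],[0.045,0.1,0.089,-0.0325,0],[0.045,0.12,0.089,-0.0325,0],[0.045,0.138,0.089,-0.0325,0],[0.045,0.138,0.089,-0.0325,0],[0.045,0.138,0.089,-0.0325,0]],
  ],
)

```text
clock: 7.75
tcp_pos: [0.4939, 0.2788, 0.0727]
ee_rot: [-1.607, 1.57, -2.69]
force: [0.4, -0.4, 0.6]
width: 0.524
```

```bash
python3 - <<'E'
from h import *
t=read_camera('side');cv2.imwrite('pics/s3.png',cv2.resize(t[200:310,210:330,::-1],(654,600),interpolation=cv2.INTER_CUBIC))
E
```

```text
(no output)
```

View pics/s3.png

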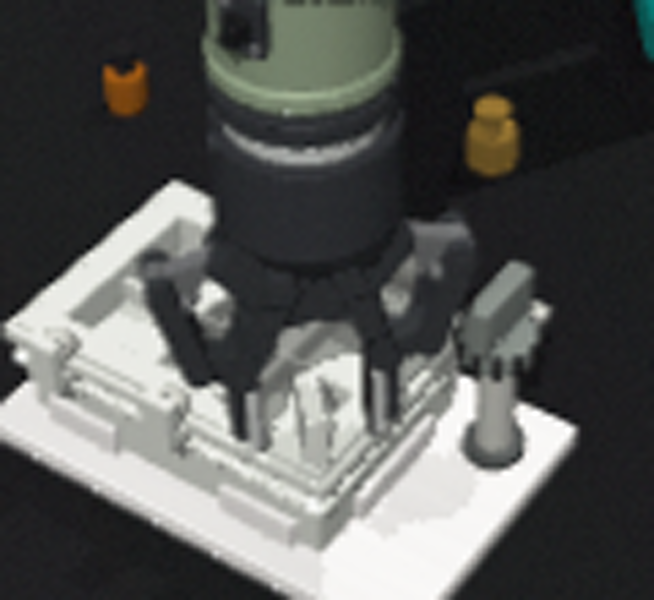

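The fingers straddle the lug: pads at crop (258,415) and (380,395), lug at (318,415), well centred. Closing.

apply_moves(
  plan=[
    [[0.0,0,0,0,0],[0.0,0,0,0,0],[0.0,0,0,0,0],[0.0,0,0,0,0],[0.0,0,0,0,0],[0.0,0,0,0,0],[0.0,0,0,0,0]],
  ],
)

```text
clock: 8.5
tcp_pos: [0.495, 0.2793, 0.0736]
ee_rot: [1.453, 1.568, 0.37]
force: [-0.9, -0.5, 5.7]
width: 0.102
```

```bash
python3 - <<'E'
from h import *
s,R=tool();print(s['tcp_pos'],s['force'],s['wrist_torque'],s['width'])
E
```

```text
[0.49503198 0.27934004 0.07364041] [-0.92532725 -0.46776301  5.68269781] [-0.02001075  0.12746937  0.00836499] 0.10190687610793905
```

apply_moves(
  plan=[
    [[0.0,-0.002,0,0,0],[0.0,-0.004,0,0.0005,0],[0.0,-0.006,0,0.001,0],[0.0,-0.008,0,0.001,0],[0.0,-0.01,0,0.0015,0],[0.0,-0.01,0,0.0015,0]],
  ],
)

```text
clock: 9.1
tcp_pos: [0.4938, 0.2776, 0.082]
ee_rot: [-2.028, 1.569, -3.111]
force: [-1.3, 2.5, -5.0]
width: 0.101
```

```bash
python3 - <<'E'
from h import *
s,R=tool();print(s['tcp_pos'],s['force'],s['wrist_torque'],s['width'],R.round(4))
t=read_camera('side');cv2.imwrite('pics/s4.png',cv2.resize(t[200:310,210:330,::-1],(654,600),interpolation=cv2.INTER_CUBIC))
t=read_camera('top');cv2.imwrite('pics/t4.png',cv2.resize(t[160:280,150:270,::-1],(600,600),interpolation=cv2.INTER_CUBIC))
E
```

```text
[0.49381534 0.27756803 0.08195323] [-1.30639629  2.46109838 -5.0148063 ] [0.69775902 0.47511921 0.02326442] 0.10051503528664649 [[-2.300e-03  8.835e-01  4.684e-01]
 [-1.000e-04  4.684e-01 -8.835e-01]
 [-1.000e+00 -2.000e-03 -1.000e-03]]
```

View pics/s4.png

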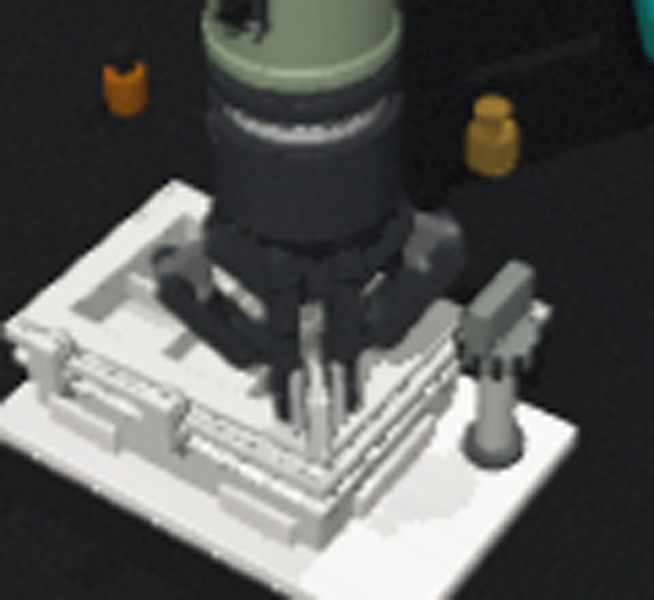

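The lug corner has visibly lifted (crop (325,460)) while the far side at (175,185) and (10,330) is still down, so the tray is peeling. Continuing along the arc.

apply_moves(
  plan=[
    [[0.0,-0.002,0,0.0005,0],[0.0,-0.004,0,0.001,0],[0.0,-0.006,0,0.0015,0],[0.0,-0.008,0,0.0015,0],[0.0,-0.01,0,0.002,0],[0.0,-0.012,0.0005,0.0025,0],[0.0,-0.014,0.0005,0.003,0],[0.0,-0.016,0.0005,0.0035,0],[0.0,-0.016,0.0005,0.0035,0]],
  ],
)

```text
clock: 10.1
tcp_pos: [0.4977, 0.2746, 0.0992]
ee_rot: [0.951, 1.569, -0.132]
force: [-0.0, 1.2, 0.3]
width: 0.102
```

```bash
python3 - <<'E'
from h import *
s,R=tool();print(s['tcp_pos'],s['force'],s['wrist_torque'],s['width'],R.round(4))
t=read_camera('side');cv2.imwrite('pics/s5.png',cv2.resize(t[200:310,210:330,::-1],(654,600),interpolation=cv2.INTER_CUBIC))
t=read_camera('top');cv2.imwrite('pics/t5.png',cv2.resize(t[160:280,150:270,::-1],(600,600),interpolation=cv2.INTER_CUBIC))
E
```

```text
[0.49774084 0.27455854 0.09923406] [-0.02969945  1.24098091  0.3146064 ] [ 0.01607366 -0.22314229  0.12609029] 0.10217664530371894 [[ 2.100e-03  8.832e-01  4.690e-01]
 [-3.000e-04  4.690e-01 -8.832e-01]
 [-1.000e+00  1.700e-03  1.200e-03]]
```

View pics/s5.png

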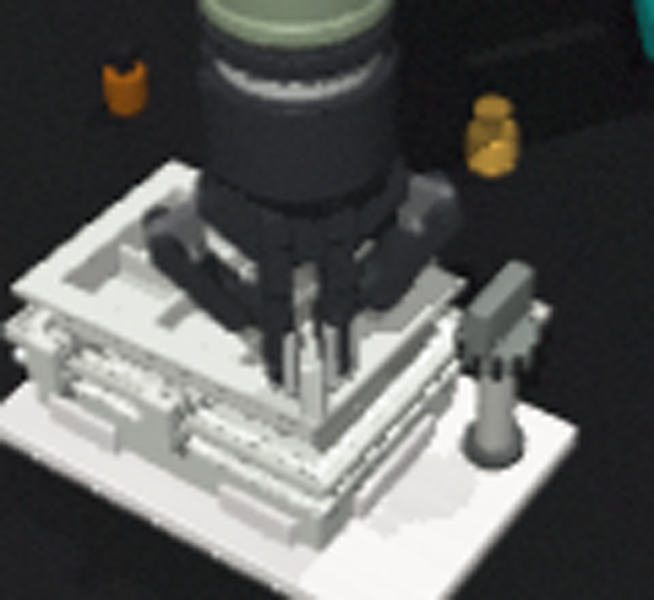

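View pics/t5.png

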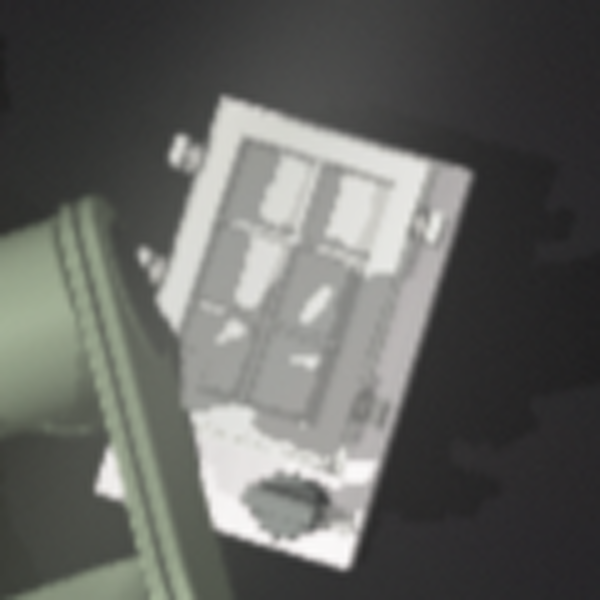

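The tray is now free all round (left edge at crop (15,290), lug corner at (325,440)) and the wrist load has dropped to about the tray's weight. Lifting clear.

apply_moves(
  plan=[
    [[0.0,-0.003,0,0,0],[0.0,-0.008,0,0,0],[0.0,-0.015,0,0,0],[0.0,-0.023,0,0,0],[0.0,-0.031,0,0,0],[0.0,-0.039,0,0,0],[0.0,-0.047,0,0,0],[0.0,-0.055,0,0,0],[0.0,-0.061,0,0,0],[0.0,-0.065,0,0,0],[0.0,-0.065,0,0,0],[0.0,-0.065,0,0,0]],
  ],
)

```text
clock: 11.4
tcp_pos: [0.4966, 0.2747, 0.1631]
ee_rot: [-1.785, 1.57, -2.867]
force: [0.3, -0.1, -0.8]
width: 0.107
```

```bash
python3 - <<'E'
from h import *
s,R=tool();print(s['tcp_pos'],s['force'],s['wrist_torque'],s['width'])
t=read_camera('side');cv2.imwrite('pics/s6.png',cv2.resize(t[170:310,190:330,::-1],(600,600),interpolation=cv2.INTER_CUBIC))
t=read_camera('top');cv2.imwrite('pics/t6.png',cv2.resize(t[160:280,150:270,::-1],(600,600),interpolation=cv2.INTER_CUBIC))
E
```

```text
[0.49660151 0.27469909 0.16308793] [ 0.25663616 -0.12059459 -0.755062  ] [ 0.04314787  0.06793567 -0.03446379] 0.10653507356869403
```

View pics/s6.png

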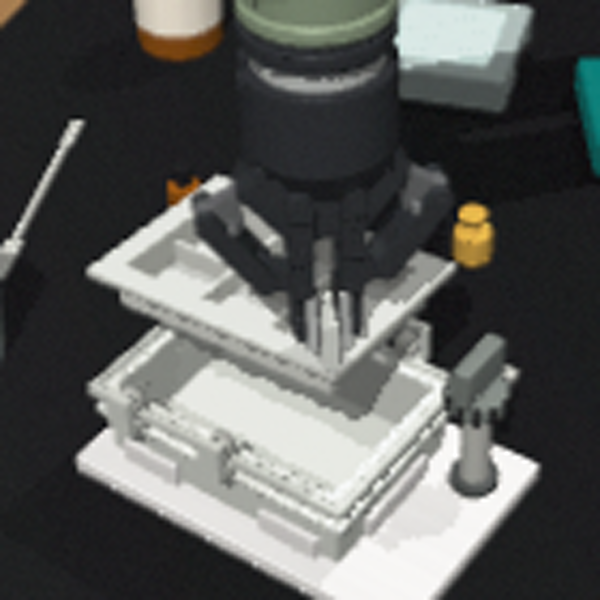

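View pics/t6.png

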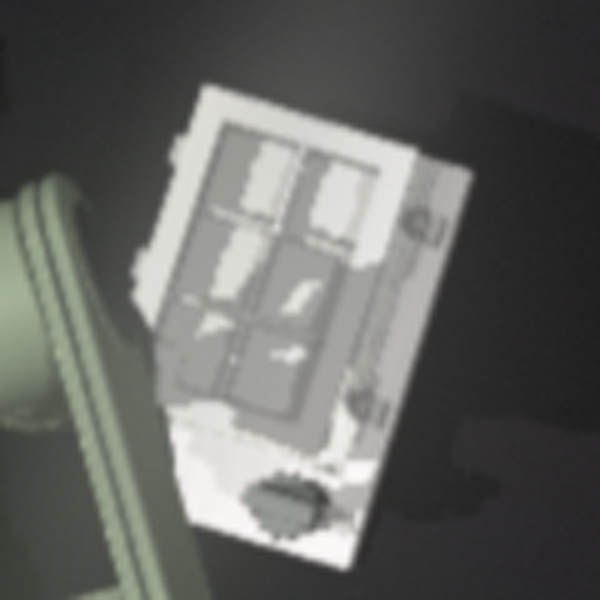

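```bash
cat >> h.py <<'E'
from scipy.optimize import least_squares
def trayfit(f,x0):
    def res(p):
        R=Rn.from_euler('ZYX',[p[3],p[4],p[5]]).as_matrix()
        return np.concatenate([proj(n,R@np.array(l)/1e0+p[:3])[0]-uv for n,uv,l in f])
    r=least_squares(res,x0,loss='soft_l1');print('pos',r.x[:3].round(4),'yaw,pitch,roll',np.degrees(r.x[3:]).round(1));print(res(r.x).round(1).reshape(-1,2).tolist())
    Rm=Rn.from_euler('ZYX',r.x[3:]).as_matrix()
    print('tilt',np.degrees(np.arccos(Rm[2,2])).round(1),'lug_c z, far_c z',[round(float((Rm@np.array(q)+r.x[:3])[2]),4) for q in((-.085,.058,.022),(.085,-.058,.022))],'lug',(Rm@[-.072,.045,.041]+r.x[:3]).round(4))
    return r.x
E
python3 - <<'E'
from h import *
k=600/140
S=lambda x,y:((x+.5)/k-.5+190,(y+.5)/k-.5+170)
T=lambda x,y:((x+.5)/5-.5+150,(y+.5)/5-.5+160)
a,b=.085,.058
trayfit([('side',S(88,270),(a,b,.026)),('side',S(222,175),(a,-b,.026)),('side',S(458,268),(-a,-b,.026)),('side',S(334,376),(-a,b,.026)),
('top',T(205,85),(a,b,.026)),('top',T(417,149),(a,-b,.026))],[.55,.215,.13,-.29,0,0])
E
```

```text
pos [0.5478 0.2158 0.1249] yaw,pitch,roll [-17.3   2.6   3.2]
[[-0.2, -0.3], [-0.6, 0.2], [-0.3, -0.3], [0.1, 0.3], [-0.0, 0.2], [0.3, 1.0]]
tilt 4.1 lug_c z, far_c z [0.154, 0.1398] lug [0.4938 0.2773 0.1716]
```

apply_moves(
  plan=[
    [[0,-0.001,0,0.001,0],[0,-0.002,-0.002,0.004,0],[0,-0.003,-0.005,0.011,0],[0,-0.004,-0.011,0.024,0],[0,-0.005,-0.02,0.043,0],[0,-0.005,-0.0315,0.0675,0],[0,-0.005,-0.0455,0.0975,0],[0,-0.005,-0.061,0.131,0],[0,-0.005,-0.0785,0.1685,0],[0,-0.005,-0.0965,0.207,0],[0,-0.005,-0.1145,0.2455,0],[0,-0.005,-0.1315,0.2825,0],[0,-0.005,-0.1475,0.3165,0],[0,-0.005,-0.1615,0.3465,0],[0,-0.005,-0.173,0.371,0],[0,-0.005,-0.1815,0.39,0],[0,-0.005,-0.1875,0.403,0],[0,-0.005,-0.191,0.4105,0],[0,-0.005,-0.1925,0.4135,0],[0,-0.005,-0.1925,0.4135,0]],
  ],
)

```text
clock: 13.5
tcp_pos: [0.5205, -0.1806, 0.1682]
ee_rot: [-2.99, 1.57, 2.21]
force: [0.5, 0.2, -1.9]
width: 0.098
```

```bash
python3 - <<'E'
from h import *
s,R=tool();print(s['tcp_pos'],s['force'],s['wrist_torque'],s['width'],s['dq'].round(3),s['clock'])
for n in('side','top'):
    t=read_camera(n)[:,:,::-1];cv2.imwrite(f'pics/{n}7.png',t)
    x0,y0=(230,100) if n=='side' else (310,150)
    cv2.imwrite(f'pics/{n}7c.png',cv2.resize(t[y0:y0+120,x0:x0+120],(600,600),interpolation=cv2.INTER_CUBIC))
E
```

```text
[ 0.52045415 -0.18056034  0.16819716] [ 0.47447493  0.16107586 -1.8998946 ] [ 0.07491808  0.08349139 -0.02319484] 0.09781659880681923 [ 0.016 -0.006  0.008  0.004  0.     0.003] 13.5
```

View pics/side7c.png

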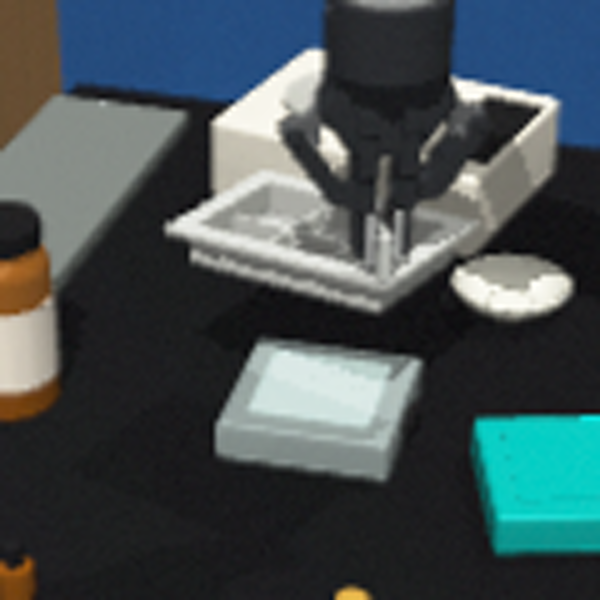

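View pics/top7c.png

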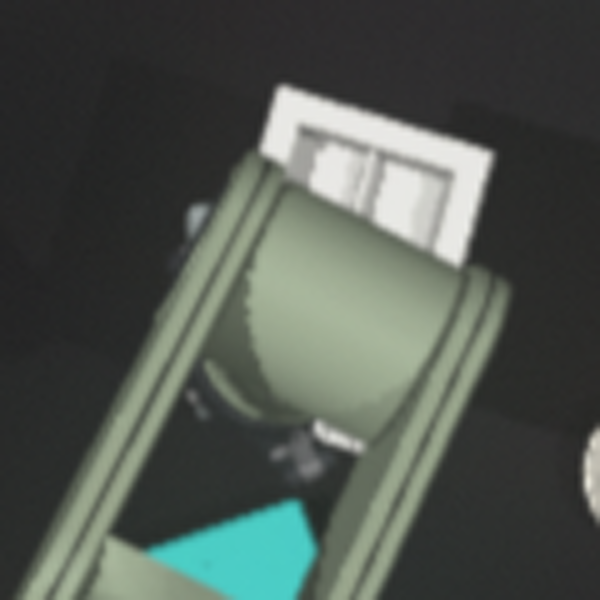

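View pics/top7.png

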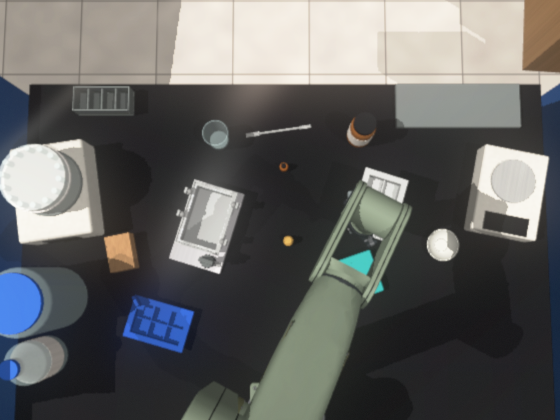

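View pics/side7.png

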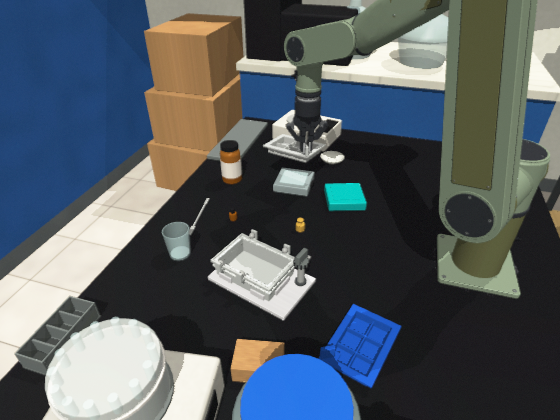

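```bash
python3 - <<'E'
from h import *
S=lambda x,y:((x+.5)/5-.5+230,(y+.5)/5-.5+100)
T=lambda x,y:((x+.5)/5-.5+310,(y+.5)/5-.5+150)
a,b=.085,.058
p=trayfit([('side',S(166,228),(a,b,.026)),('side',S(268,171),(a,-b,.026)),('side',S(487,225),(-a,-b,.026)),('side',S(378,295),(-a,b,.026)),
('top',T(280,85),(a,b,.026)),('top',T(494,150),(a,-b,.026))],[.57,-.24,.13,-.29,0,0])
q=[S(262,340),S(425,353),S(392,448),S(217,427)]
print([ray('side',u,.03).round(4)[:2].tolist() for u in q],np.mean([ray('side',u,.03) for u in q],0))
q=[S(275,349),S(394,358),S(378,428),S(247,412)];print(np.mean([ray('side',u,.03) for u in q],0))
s,R=tool();print(s['clock'],sh(p[:3],np.degrees(np.arctan2(R[1,1],R[0,1])),[.5715,-.2395,.13]))
E
```

```text
pos [ 0.5727 -0.2381  0.1288] yaw,pitch,roll [-18.7   2.3   0.9]
[[-0.7, 0.2], [-0.6, -0.5], [-1.9, 0.2], [0.6, -0.2], [0.3, 0.2], [-0.1, 1.5]]
tilt 2.5 lug_c z, far_c z [0.155, 0.1465] lug [ 0.5204 -0.1735  0.1733]
[[0.6289, -0.2927], [0.5127, -0.3091], [0.506, -0.1833], [0.6246, -0.1738]] [ 0.56803881 -0.2397348   0.03      ]
[ 0.57002944 -0.24528005  0.03      ]
13.6 [-0.0012 -0.0017  0.0007]
```

The tray is centred within about 2–3 mm of the window and 99 mm above it, tilted about 2–4°. The rest of the stack and the cap look unchanged. I'll let it settle and compare against the first picture.

apply_moves(
  plan=[
    [[0,0,0,0,0],[0,0,0,0,0],[0,0,0,0,0],[0,0,0,0,0],[0,0,0,0,0]],
  ],
)

```text
clock: 14.1
tcp_pos: [0.5207, -0.1806, 0.1683]
ee_rot: [0.659, 1.571, -0.424]
force: [0.8, -0.1, -0.7]
width: 0.103
```

```bash
python3 - <<'E'
from h import *
s=get_state();print(s['tcp_pos'],s['dq'].round(3),s['width'])
t=read_camera('side')[:,:,::-1]; b=cv2.imread('pics/side0.png')
cv2.imwrite('pics/cmp.png',np.hstack([cv2.resize(i[150:330,150:350],(400,360),interpolation=cv2.INTER_CUBIC) for i in(b,t)]))
E
```

```text
[ 0.52069356 -0.1806327   0.16832017] [-0.002  0.001  0.     0.001 -0.001 -0.   ] 0.10281017358605331
```

View pics/cmp.png

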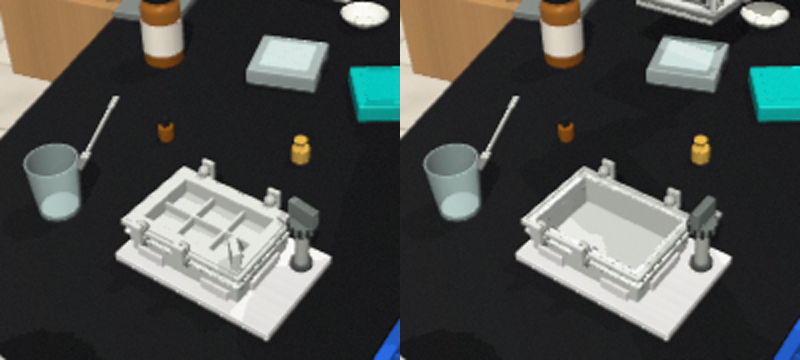

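In the before/after comparison the lower stack is still seated in the stand and the cap is turned away. The vial, weight, beaker and reader are at the same pixels as before.

```bash
python3 -c "
from workcell import *
print(close_job())"
```

```text
the job is handed in; nothing more can be done
None
```

The job is handed in at about 14 s of the 51 s allowed. The gripper is still holding the top tray by its lug above the label reader's window.

- **Cap:** I gripped the wing and turned it about 80° clockwise. From its estimated start of about 0.18 rad that puts it near 1.6 rad, and the pictures show the tongue clear of the stack.
- **Peel:** I lifted the lug on an arc towards the far corner. At about 8 mm of lift the picture showed the lug corner up and the far side still down.
- **Final position:** The camera fit puts the tray's centre within about 2–3 mm of the window's centre and about 99 mm above the glass. It was tilted 2.5° there (4° before the carry). The arm was still and the grip steady at 10% opening.
- **Rest of the bench:** The lower stack is still seated in the stand and the cap is turned away. The vial, weight, beaker and reader are where they started in the side-view before/after pictures, and the other bystanders look unmoved in the wider views.

**Less certain points:**
- By the next look, at about 26 mm of lift, the far corner had already come free. I did not see the moment the last nub let go.
- The side camera alone puts the window 2–6 mm from the top-camera estimate I used, which is near the calibration limit.

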